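Index a sample carousel on its key and press it home

ROBOT

A 6-joint arm with a two-finger parallel gripper is mounted at the origin on a cart in front of the work surface, level with it; the furniture and walls round the work are solid. World frame = base frame: x ahead of the robot, y to its left, z up, the work surface at z = 0. Lengths are in m, angles in rad, forces in N, time in s.
With the tool pointing down it reaches from about 0.25 to 0.775 m from the base axis. Payload 4 kg.
Tool frame: the origin (TCP) lies midway between the tips of the shut fingers; the grasp point (between the pads) lies 19 mm behind it (robot.pinch_z is the distance from the TCP to the grasp point, in m); x points along the fingers, y is the direction in which the jaws open and shut, and the axes are right-handed (so a half turn about x gives the same grasp; the last joint's range is limited). The gripper opens to 94 mm and grips with 3 to 60 N. Pads are 16 mm wide; open, the fingers measure 119 mm over their backs; the gripper's body (75 mm by 177 mm) begins 78 mm behind the grasp point.
Start: joints at [-1.311, 0.087, 1.371, -0, 1.684, -0.103], TCP at [0.195, -0.514, 0.206] pointing down, gripper open.
Joint ranges: [-3.1, 3.1], [-0.76, 2.03], [0.27, 2.55], [-1.08, 4.22], [0.17, 2.65], [-2.57, 2.57]. Speed limits (rad/s): [2.79, 2.79, 3.14, 3.14, 3.14, 3.14].

INTERFACE

Orientations are given as [roll, pitch, yaw] about the fixed x, y, z axes, in that order (R = Rz(yaw) Ry(pitch) Rx(roll)).
In Python, from bench import robot, imaging gives the robot as it stands. The module is installed in compiled form; this text tells all that it offers.
- The arm moves only by the tool drive_tool, never from a script. Its argument "commands" is a list that holds one entry, the list of rows, each a list of 4 numbers: the shift along the tool's x, y, z as a fraction of full scale, then the turn about the tool's x as a fraction of full scale. A call has 1 to 20 rows; each row shifts and turns the commanded pose from where the row before left it, along the tool's axes as they then stand; what a row does not reach is not made up. Full scale, the value 1, is 0.25 m for a shift and 360 degrees for a turn. A row lasts 1/10 s, in which the tool goes at most 50 mm and 8.59 degrees, less where a joint would pass 70% of its speed; a pose out of reach is approached as far as the arm can. A call with a number of a shift or a turn outside -1 to 1 is refused whole. A call with a gripper value outside its range is refused whole. "grip" is the opening, from 0 (shut) to 1 (fully open), set as the call begins (left out, the last holds). The fingers move at their own pace and stop on an object; the grip force is fixed at half the most. Time passes only in rows, so rows that do not move let the fingers close. It gives the time, the measured TCP pose, the force and the opening at its end, in the units of the state.
- robot.get_obs(): the state, without advancing time (a new reading comes with each control period).
- imaging.snapshot(name): name is "side" or "top" or "wrist"; returns a dict with "pixels" (420x560x3 uint8, red, green, blue), "z_map" (420x560 float32, m along the optical axis (not along the pixel's ray), 0 where there is no reading), "mtx" (3x3 intrinsics, pixels), "extrinsics" (4x4, takes a point from world to camera coordinates). Camera axes: x right, y up, looking along -z (the intrinsics and any distortion apply to the point x, -y, -z); pixel columns grow to the right and rows downward; lengths in m; the calibration is good to about 2 mm. A picture is of the moment at which its call begins.
- robot.close_job(): hands the job in, once; it reports no verdict.
The state is a dict: "time": time; "joint_positions": joint angles; "qvel": joint speeds; "joint_torque": joint torques, N m; "tool_pos": TCP position; "ee_rot": TCP orientation; "wrist_force": force on the tool from outside, world axes, zero at the start; "wrist_torque": the same for the moment, N m; "width": finger opening in m.
Only numpy, scipy, OpenCV 4.12 (cv2) and the standard library are available. Lean on these libraries where they do the work, as an engineer would, in place of code of your own. Each camera call takes 0.05 s, during which the arm holds its last target.

TASK

The round sample carousel sits raised and loose on the spindle of its base unit. With a fingertip push its upright peg to turn the carousel until the notch in its rim stands over the locating key of the base, then press down on the middle of its hub until the carousel is fully home on the base. Only push and press it: never lift the carousel, and leave the bottle, the timer and the box beside it where they are.

Things in the scene. Friction and masses are not known exactly. Their poses are not given: they have to be found in the camera images.
- base: Fixed white round base unit, 190 mm across and 30 mm high, with a flat top (the deck). Origin on the bench at the centre of its underside; z up along the spindle; its +x axis points from the spindle to the locating key. A steel spindle 14 mm across stands 34 mm above the deck, hidden under the carousel.
- key (a point): Point on top of the locating key, 8 mm above the deck, 62 mm from the spindle axis along the base's +x. The key is a dark steel radial bar on the deck, 10 mm wide with a rounded top, from 48 to 92 mm off the axis, so its outer 17 mm show outside the carousel's rim.
- carousel: Loose grey disc, 150 mm across, 10 mm thick, 0.25 kg, with a black hub (36 mm across) whose blind bore sits over the spindle with 1 mm play. Six shallow cups in its top. Origin at the centre of its underside, z up, +x towards the notch, -x towards the peg. It starts level on the collar, underside 10 mm above the deck and 2 mm above the key, and turns freely either way (under 2 N at the peg).
- collar (a joint): Black friction collar, 60 mm across, on the spindle under the carousel; value = how far it has slid down, 0 at the start. It slides only when the carousel is pressed with about 5 N, and stays down. With the notch off the key the key stops the disc; with the notch over the key it goes down 10 mm until its underside lies on the deck (home) and stays there, the collar at 0.010 m.
- notch (a point): Point in the middle of the notch at the level of the disc's underside, 62 mm from the carousel's axis along its +x. The notch is open to the rim, 18 mm wide with parallel sides, and reaches in to 44 mm from the axis, so it passes over the key if centred within about 4 mm. Turned right, this point lies straight above the key.
- peg (a point): Centre of the top of the upright aluminium peg on the disc, opposite the notch: 14 mm across, 30 mm tall (from 10 to 40 mm above the disc's underside), 55 mm from the axis. To be pushed sideways with a fingertip, squarely along the circle round the axis; pushed askew or far off that line it can bind.
- hub_top (a point): Centre of the flat top of the hub, on the axis: 80 mm above the bench at the start, 70 mm when the carousel is home. To be pressed down.
- bottle_small: Small brown bottle with white cap, 40 mm across, 75 mm tall, loose; bystander. Origin at the centre of its underside.
- timer: White bench timer, 66 x 66 x 18 mm, loose, at the front left (another stands far back); bystander. Origin at the centre of its underside.
- cryo_box: White card freezer box, 71 x 70 x 52 mm, loose; bystander. Origin at the centre of its underside.
Not all that is in view belongs to the job. What is shaped like the carousel but red or yellow is not meant.

How it is judged:
By the outcome, as a careful person would: the job done as asked, in the order asked, and still so for the second after the job is handed in, with the robot touching nothing.
It also fails if it takes over 58 s, if anything falls off the work surface, if the arm or the gripper's body presses on something with over 40 N, if the wrist force passes 120 N, or if a joint passes its speed limit or range.

## Working session

There is one attempt and no reset: what is moved stays moved. The work goes in short steps, Python scripts to look and compute and a tool call to move; the robot and the scene stay as the last step left them, time stands still between calls to the robot, and variables do not carry over. Pictures are saved under pics/ and viewed, and the job is handed in when it is done.

Besides the shell and the picture viewer there is one more tool, called after ">>>" as name(argument=value, ...), one argument or row to a line, values as JSON. drive_tool: Moves the arm, as the interface text tells. Shift numbers are shares of 0.25 m and turn numbers shares of 360 degrees, none past 1 either way. Its arguments: {"type":"object","properties":{"commands":{"type":"array","items":{"type":"array","items":{"type":"array","items":{"type":"number","minimum":-1,"maximum":1}}}},"grip":{"type":"number"}},"required":["commands"]}

```bash
mkdir -p pics; python3 - <<'E'
from bench import robot, imaging
import cv2,numpy as np,pickle
o=robot.get_obs();print({k:np.round(v,3) for k,v in o.items()})
for n in("top","side"):
    s=imaging.snapshot(n);pickle.dump(s,open(f"pics/{n}0.pkl","wb"))
    cv2.imwrite(f"pics/{n}0.png",s["pixels"][:,:,::-1]);print(n,s["mtx"],np.round(s["extrinsics"],3),s.keys())
E
```

```text
{'time': np.float64(0.0), 'joint_positions': array([-1.311,  0.088,  1.372, -0.   ,  1.684, -0.103]), 'qvel': array([-0.001, -0.   , -0.   , -0.   , -0.002,  0.   ]), 'joint_torque': array([ 2.0000e-03, -3.4018e+01, -3.0243e+01,  7.2000e-02,  3.3000e-02,
       -0.0000e+00]), 'tool_pos': array([ 0.195, -0.514,  0.204]), 'ee_rot': array([-1.67 ,  1.569,  1.834]), 'wrist_force': array([ 0.388, -0.16 ,  0.246]), 'wrist_torque': array([-0.011, -0.02 ,  0.015]), 'width': np.float64(0.094)}
top [[538.55780092   0.         280.10608686]
 [  0.         538.55780092 206.97283155]
 [  0.           0.           1.        ]] [[ 0.03  -1.     0.002 -0.025]
 [ 0.988  0.03   0.149 -0.519]
 [-0.149 -0.003  0.989 -1.356]
 [ 0.     0.     0.     1.   ]] dict_keys(['pixels', 'z_map', 'mtx', 'extrinsics'])
side [[485.69577004   0.         279.9498478 ]
 [  0.         485.69577004 206.37000632]
 [  0.           0.           1.        ]] [[-0.997 -0.08   0.016  0.538]
 [ 0.064 -0.647  0.76  -0.091]
 [-0.051  0.758  0.65  -1.416]
 [ 0.     0.     0.     1.   ]] dict_keys(['pixels', 'z_map', 'mtx', 'extrinsics'])
```

View pics/top0.png

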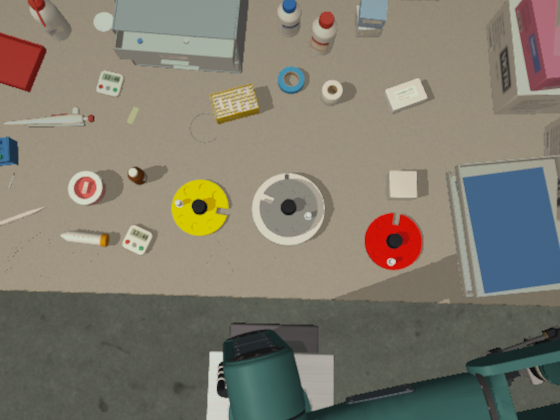

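View pics/side0.png

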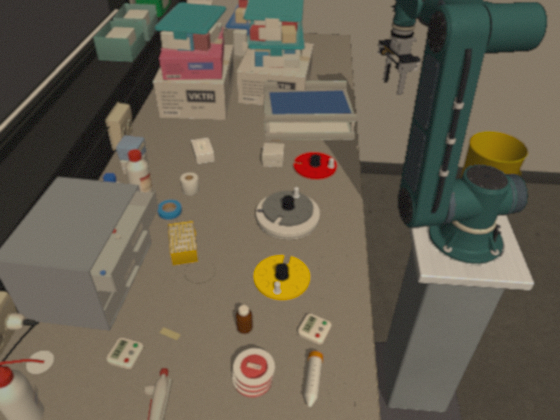

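Candidates in the top view are a yellow disc (200,207), a grey disc on the white base (288,208) and a red disc (393,241). Only the grey one on the white base fits the description, so I'll check it in a close crop.

```bash
cat > h.py <<'E'
import numpy as np,cv2,pickle
def ray(s,u,v,z):
    E=np.array(s["extrinsics"]);K=s["mtx"]
    d=np.linalg.inv(K)@[u,v,1];d=np.array([d[0],-d[1],-d[2]])
    R=E[:3,:3];c=-R.T@E[:3,3];w=R.T@d
    return c+w*(z-c[2])/w[2]
def proj(s,p):
    E=np.array(s["extrinsics"]);K=s["mtx"];q=E[:3,:3]@p+E[:3,3]
    r=K@[q[0],-q[1],-q[2]];return r[:2]/r[2]
E
python3 - <<'E'
import pickle,cv2
a=pickle.load(open("pics/top0.pkl","rb"))["pixels"][160:255,240:340,::-1]
b=pickle.load(open("pics/side0.pkl","rb"))["pixels"][175:250,240:340,::-1]
a=cv2.resize(a,None,fx=6,fy=6,interpolation=cv2.INTER_CUBIC);b=cv2.resize(b,None,fx=6,fy=6,interpolation=cv2.INTER_CUBIC)
cv2.imwrite("pics/topc.png",a);cv2.imwrite("pics/sidec.png",b)
E
```

```text
(no output)
```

View pics/topc.png

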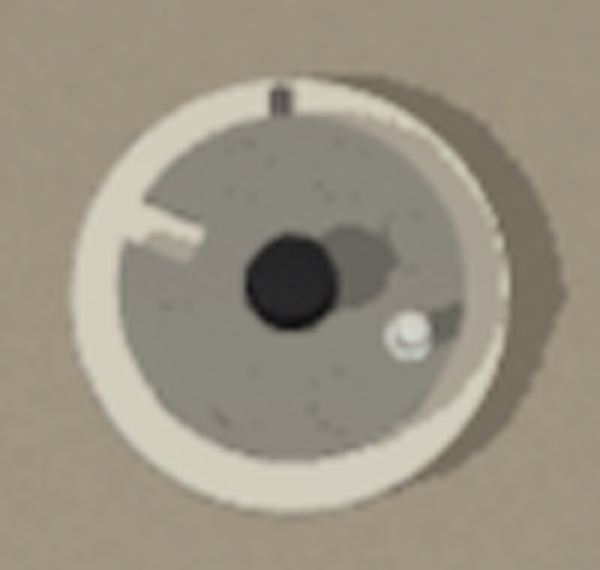

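View pics/sidec.png

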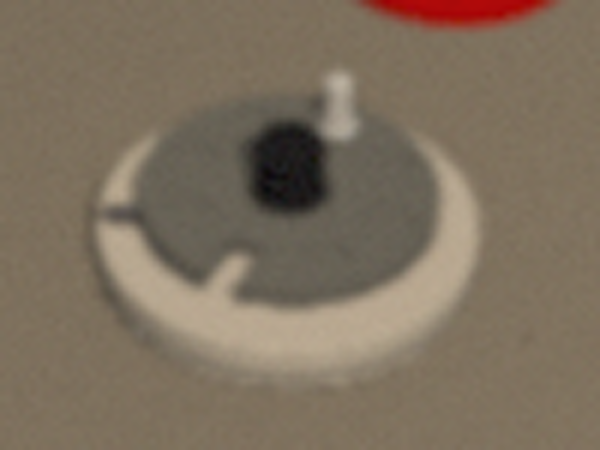

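```bash
python3 - <<'E'
import pickle
from h import *
s=pickle.load(open("pics/top0.pkl","rb"));p=s["pixels"]
f=lambda x,y:((x+.5)/6-.5+240,(y+.5)/6-.5+160)
hsv=cv2.cvtColor(p,cv2.COLOR_RGB2HSV)
# hub
def blob(m,c,r):
    k=np.zeros(m.shape,np.uint8);cv2.circle(k,c,r,1,-1);m=(m&(k>0)).astype(np.uint8)
    n,l,st,ce=cv2.connectedComponentsWithStats(m);i=1+np.argmax(st[1:,4]);return ce[i],st[i]
g=p.max(2).astype(int)
hub,st=blob(g<60,(288,207),14);print("hub",hub,st,ray(s,*hub,.08))
ph=p.astype(int)
peg,st=blob(g>165,(308,215),9);print("peg",peg,st,ray(s,*peg,.08))
# base edges: deck from crop extremes
L,R,T,B=f(70,300),f(510,300),f(285,76),f(290,512)
for q in(L,R,T,B):print("deckedge",ray(s,*q,.03))
key=f(281,100);print("key",ray(s,*key,.036))
print("notch",[ray(s,*f(*q),.05) for q in((145,203),(120,235),(205,237),(190,262))])
for n,q,z in(("hub",hub,.08),("peg",peg,.08),("key",key,.036)):
    print(n,ray(s,*q,z))
side=pickle.load(open("pics/side0.pkl","rb"))
g2=lambda x,y:((x+.5)/6-.5+240,(y+.5)/6-.5+175)
print("side hubtop",ray(side,*g2(289,143),.08),"peg",ray(side,*g2(340,77),.08),"key",ray(side,*g2(120,212),.037))
E
```

```text
hub [288.06629834 206.90607735] [281 200  15  15 181] [ 0.51447592 -0.02979949  0.08      ]
peg [307.27083333 215.54166667] [304 212   7   8  48] [ 0.49402889 -0.07854589  0.08      ]
deckedge [0.51212639 0.06527878 0.03      ]
deckedge [ 0.51787002 -0.12572686  0.03      ]
deckedge [ 0.61424821 -0.02527334  0.03      ]
deckedge [ 0.42289891 -0.03275896  0.03      ]
key [ 0.60219183 -0.02377549  0.036     ]
notch [array([0.55232313, 0.03350876, 0.05      ]), array([0.5380614 , 0.04375684, 0.05      ]), array([0.53828958, 0.00725626, 0.05      ]), array([0.52723632, 0.01334182, 0.05      ])]
hub [ 0.51447592 -0.02979949  0.08      ]
peg [ 0.49402889 -0.07854589  0.08      ]
key [ 0.60219183 -0.02377549  0.036     ]
side hubtop [ 0.52038143 -0.03134646  0.08      ] peg [ 0.49857528 -0.08540173  0.08      ] key [ 0.60222648 -0.02165136  0.037     ]
```

```bash
python3 - <<'E'
from bench import robot
import numpy as np
from scipy.spatial.transform import Rotation as Ro
o=robot.get_obs();R=Ro.from_euler("xyz",o["ee_rot"]).as_matrix();print(np.round(R,3),o["tool_pos"])
print(o["time"])
E
```

```text
[[-0.001  0.355 -0.935]
 [ 0.002 -0.935 -0.355]
 [-1.    -0.002 -0.   ]] [ 0.19502282 -0.51373515  0.20440886]
0.1
```

>>> drive_tool(
  commands=[
    [[0,-0.07,-0.114,0],[0,-0.07,-0.114,0],[0,-0.07,-0.114,0],[0,-0.07,-0.114,0],[0,-0.07,-0.114,0],[0,-0.07,-0.114,0],[0,-0.07,-0.114,0],[0,-0.07,-0.114,0],[0,-0.07,-0.114,0],[0,-0.07,-0.114,0],[0,-0.07,-0.114,0],[0,-0.07,-0.114,0],[0,-0.07,-0.114,0],[0,-0.07,-0.114,0],[0,-0.07,-0.114,0],[0,-0.07,-0.114,0],[0,0,0,0]],
  ],
  grip=0,
)

```text
time: 1.8
tool_pos: [0.5234, -0.0876, 0.2044]
ee_rot: [-1.412, 1.569, 2.097]
wrist_force: [-0.4, -0.1, 0.5]
width: 0.0004
```

>>> drive_tool(
  commands=[
    [[0,0,0,-0.022],[0,0,0,-0.022],[0,0,0,-0.022],[0,0,0,-0.022],[0,0,0,-0.022],[0,0,0,-0.022],[0,0,0,-0.022],[0,0,0,-0.022],[0,0,0,-0.022],[0,0,0,-0.022],[0,0,0,-0.022],[0,0,0,-0.022],[0,0,0,-0.022],[0,0,0,-0.022],[0,0,0,-0.022],[0,0,0,-0.022],[0,0,0,-0.022],[0,0,0,0],[0,0,0,0]],
  ],
)

```text
time: 3.7
tool_pos: [0.5217, -0.0911, 0.2052]
ee_rot: [-2.515, 1.57, -2.947]
wrist_force: [0.1, -0.3, -0.2]
width: 0.0003
```

```bash
python3 - <<'E'
from bench import robot, imaging
import cv2,numpy as np,pickle
from h import *
from scipy.spatial.transform import Rotation as Ro
o=robot.get_obs();R=Ro.from_euler("xyz",o["ee_rot"]).as_matrix();print(np.round(R,3),o["tool_pos"],o["time"],o["wrist_force"],o["width"],np.round(o["joint_positions"],2))
print("yaw_y",np.degrees(np.arctan2(R[1,1],R[0,1])))
s=imaging.snapshot("wrist");pickle.dump(s,open("pics/w1.pkl","wb"));cv2.imwrite("pics/w1.png",s["pixels"][:,:,::-1])
print(proj(s,np.array(o["tool_pos"])))
s=imaging.snapshot("top");pickle.dump(s,open("pics/t1.pkl","wb"));cv2.imwrite("pics/t1.png",cv2.resize(s["pixels"][140:260,220:360,::-1],None,fx=5,fy=5))
E
```

```text
[[-0.001  0.419  0.908]
 [-0.     0.908 -0.419]
 [-1.    -0.    -0.001]] [ 0.52168483 -0.0910793   0.20516797] 3.7 [ 0.11099309 -0.28113754 -0.18456342] 0.00033452594992946247 [-0.28  0.04  1.42 -0.    1.68 -1.42]
yaw_y 65.22427438166304
[286.64903998 261.64184721]
```

View pics/w1.png

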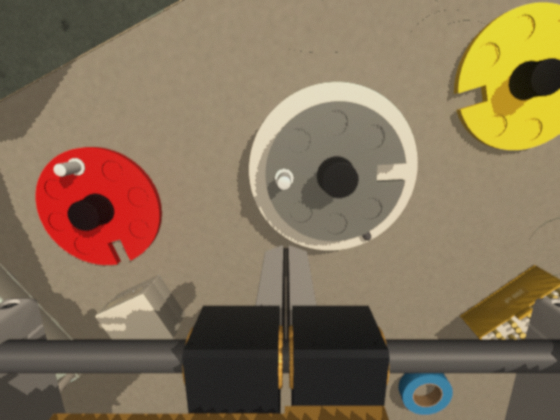

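View pics/t1.png

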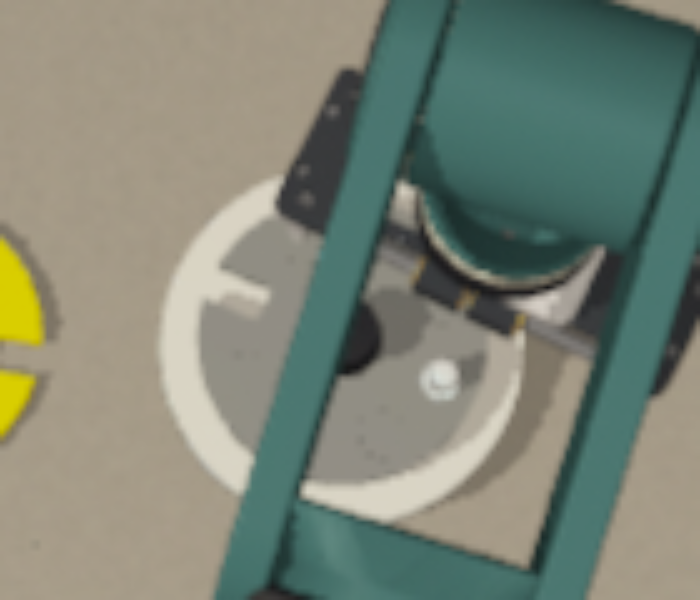

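The wrist view clearly shows the grey carousel: hub at (338,177), peg top (284,179), notch (393,172), key (367,236). I'll measure from these.

```bash
cat > m.py <<'E'
import pickle,sys
from h import *
def meas(s,pts):
    out={}
    for n,(u,v,z) in pts.items(): out[n]=ray(s,u,v,z);print(n,np.round(out[n],4))
    return out
E
python3 - <<'E'
from m import *
s=pickle.load(open("pics/w1.pkl","rb"));p=s["pixels"]
cv2.imwrite("pics/w1c.png",cv2.resize(p[75:260,240:430,::-1],None,fx=3.2,fy=3.2,interpolation=cv2.INTER_CUBIC))
hsv=cv2.cvtColor(p,cv2.COLOR_RGB2HSV)
# deck ellipse: bright, from outer contour of base (white or grey low-sat) region
g=p.max(2);m=((g>170)).astype(np.uint8);k=np.zeros_like(m);cv2.circle(k,(333,167),95,1,-1);m&=k
c=max(cv2.findContours(m,0,cv2.CHAIN_APPROX_NONE)[0],key=cv2.contourArea)
W=np.array([ray(s,*q[0],.03)[:2] for q in cv2.convexHull(c)],np.float32)
print(cv2.minEnclosingCircle(W),len(c))
meas(s,dict(hub=(338,176,.08),peg=(284,178,.08),key=(367,236.5,.036),notch=(395,172,.05)))
E
```

```text
((0.5180525779724121, -0.0318320170044899), 0.09526140242815018) 694
hub [ 0.5137 -0.0324  0.08  ]
peg [ 0.4936 -0.0807  0.08  ]
key [ 0.6039 -0.0249  0.036 ]
notch [0.5417 0.0263 0.05  ]
```

View pics/w1c.png

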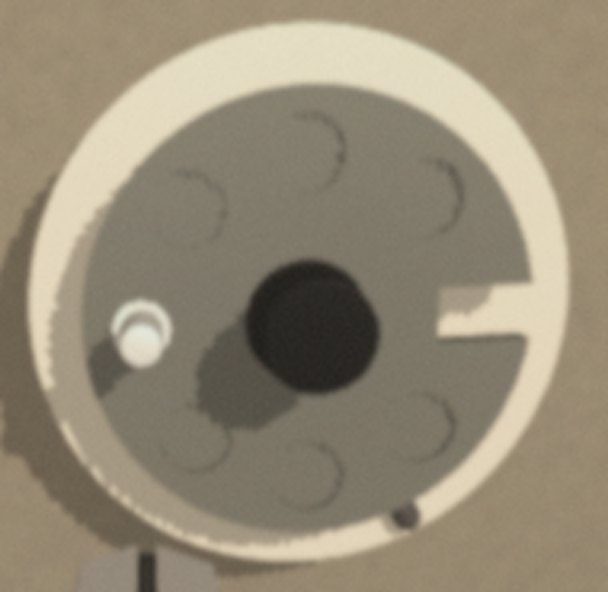

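```bash
python3 - <<'E'
from m import *
s=pickle.load(open("pics/w1.pkl","rb"))
C=np.array([.5175,-.0315])
for n,(x,y,z) in dict(hub=(315,333,.08),peg=(141,340,.08),pegfoot=(141,330,.05),key=(405,514,.036),n_in=(440,311,.05),n_out=(530,309,.05)).items():
    w=ray(s,(x+.5)/3.2-.5+240,(y+.5)/3.2-.5+75,z)[:2];d=w-C;print(n,np.round(w,4),np.hypot(*d),np.degrees(np.arctan2(d[1],d[0])))
E
```

```text
hub [ 0.5162 -0.0334] 0.002274968306727596 -125.54525157430989
peg [ 0.4961 -0.0821] 0.05495102008165409 -112.94637862668307
pegfoot [ 0.498  -0.0832] 0.05526117119319623 -110.66916528693754
key [ 0.6021 -0.0252] 0.08480951231086038 4.244647967749699
n_in [0.5336 0.0092] 0.04381869394783716 68.42300509701121
n_out [0.5454 0.0365] 0.07348954390363015 67.66278198560927
```

>>> drive_tool(
  commands=[
    [[0,-0.0056,0.013,-0.0064],[0.07,0,0,0],[0.1,0,0,0],[0.1,0,0,0],[0.1,0,0,0],[0.1,0,0,0],[0.06,0,0,0],[0.04,0,0,0],[0.01,0,0,0],[0,0,0,0],[0,0,0,0]],
  ],
)

```text
time: 4.9
tool_pos: [0.5253, -0.0935, 0.0617]
ee_rot: [0.058, 1.569, -0.331]
wrist_force: [0.4, -0.0, -0.2]
width: 0.0007
```

```bash
cat > look.py <<'E'
from bench import robot, imaging
import sys
from h import *
from scipy.spatial.transform import Rotation as Ro
n=sys.argv[1]
o=robot.get_obs();R=Ro.from_euler("xyz",o["ee_rot"]).as_matrix();print(np.round(o["tool_pos"],4),o["time"],np.round(o["wrist_force"],2),"yaw_y",np.degrees(np.arctan2(R[1,1],R[0,1])),"q",np.round(o["joint_positions"],2))
for c in sys.argv[2:]:
    s=imaging.snapshot(c);pickle.dump(s,open(f"pics/{c}{n}.pkl","wb"));im=s["pixels"][:,:,::-1]
    if c=="side": im=cv2.resize(im[175:250,240:340],None,fx=6,fy=6,interpolation=cv2.INTER_CUBIC)
    if c=="top": im=cv2.resize(im[160:255,240:340],None,fx=6,fy=6,interpolation=cv2.INTER_CUBIC)
    cv2.imwrite(f"pics/{c}{n}.png",im)
E
python3 look.py 2 side wrist
```

```text
[ 0.5253 -0.0935  0.0617] 4.9 [ 0.37 -0.01 -0.23] yaw_y 67.7165611546172 q [-0.28  0.12  1.62 -0.    1.39 -1.46]
```

View pics/side2.png

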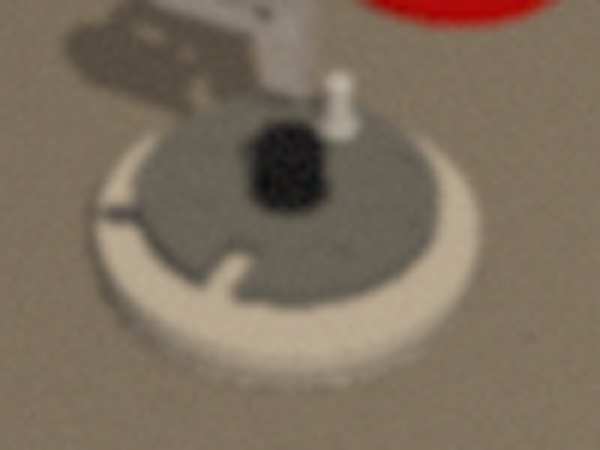

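View pics/wrist2.png

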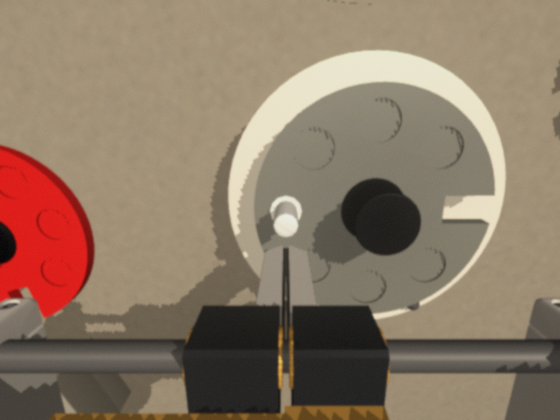

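>>> drive_tool(
  commands=[
    [[0,0,-0.016,0],[0,0,-0.016,0],[0,0,-0.012,0],[0,0,-0.01,0],[0,0,-0.006,0],[0,0,0,0]],
  ],
)

```text
time: 5.6
tool_pos: [0.5105, -0.0875, 0.0606]
ee_rot: [0.037, 1.571, -0.352]
wrist_force: [1.0, 0.7, 1.7]
width: 0.0003
```

>>> drive_tool(
  commands=[
    [[0,-0.0028,-0.0115,0.00833],[0,-0.0028,-0.0115,0.00833],[0,-0.0028,-0.0115,0.00833],[0,-0.0028,-0.0115,0.00833],[0,-0.0028,-0.0115,0.00833],[0,-0.0028,-0.0115,0.00833],[0,-0.0028,-0.0115,0.00833],[0,-0.0028,-0.0115,0.00833],[0,0,0,0],[0,0,0,0]],
  ],
)

```text
time: 6.6
tool_pos: [0.4883, -0.0799, 0.0604]
ee_rot: [-2.319, 1.57, -3.126]
wrist_force: [-0.6, -0.2, -0.6]
width: 0.0003
```

```bash
python3 look.py 3 side wrist
```

```text
[ 0.4883 -0.0799  0.0604] 6.6 [-0.65 -0.21 -0.55] yaw_y 43.80384774130282 q [-0.28  0.04  1.71 -0.    1.39 -1.04]
```

View pics/side3.png

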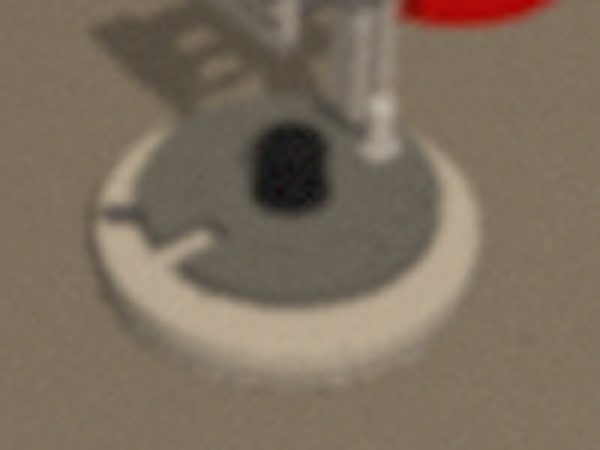

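View pics/wrist3.png

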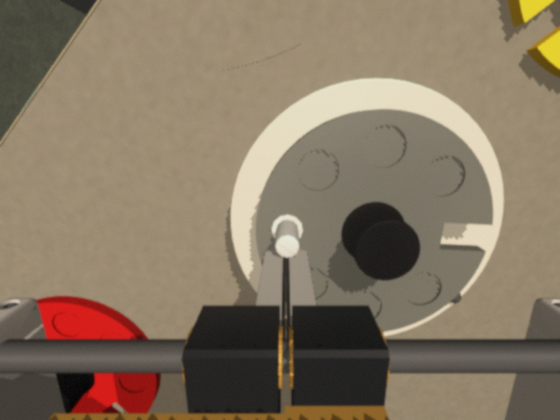

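```bash
cat > ang.py <<'E'
from h import *
C=np.array([.5175,-.0315])
def ang(f,**k):
    s=pickle.load(open(f,"rb"))
    for n,(u,v,z) in k.items():
        w=ray(s,u,v,z)[:2];d=w-C;print(n,np.round(w,4),round(np.hypot(*d),4),"deg",round(np.degrees(np.arctan2(d[1],d[0])),1))
E
python3 - <<'E'
from ang import *
ang("pics/wrist3.pkl",peg=(287,244,.08),hub=(388,250,.08),nin=(441,234,.05),nout=(492,236,.05),key=(457,298,.037))
p=pickle.load(open("pics/wrist3.pkl","rb"))["pixels"]
E
```

```text
peg [ 0.4749 -0.0661] 0.0549 deg -140.9
hub [ 0.5167 -0.0308] 0.001 deg 137.3
nin [ 0.549  -0.0023] 0.043 deg 42.8
nout [0.5734 0.0193] 0.0755 deg 42.2
key [ 0.6044 -0.0237] 0.0872 deg 5.1
```

>>> drive_tool(
  commands=[
    [[0,-0.0028,-0.0115,0.00833],[0,-0.0028,-0.0115,0.00833],[0,-0.0028,-0.0115,0.00833],[0,-0.0028,-0.0115,0.00833],[0,-0.0028,-0.0115,0.00833],[0,-0.0028,-0.0115,0.00833],[0,-0.0028,-0.0115,0.00833],[0,-0.0028,-0.0115,0.00833],[0,-0.0028,-0.0115,0.00833],[0,-0.0028,-0.0115,0.00833],[0,0,0,0],[0,0,0,0]],
  ],
)

```text
time: 7.9
tool_pos: [0.4681, -0.0589, 0.0604]
ee_rot: [-1.533, 1.571, -2.862]
wrist_force: [0.1, 0.5, 0.1]
width: 0.0004
```

```bash
python3 look.py 4 side wrist; python3 - <<'E'
import pickle,cv2
p=pickle.load(open("pics/wrist4.pkl","rb"))["pixels"]
cv2.imwrite("pics/wrist4c.png",cv2.resize(p[60:340,220:520,::-1],None,fx=2,fy=2,interpolation=cv2.INTER_CUBIC))
E
```

```text
[ 0.4681 -0.0589  0.0604] 7.9 [0.06 0.48 0.12] yaw_y 13.834429939203936 q [-0.25 -0.01  1.76 -0.    1.39 -0.49]
```

View pics/side4.png

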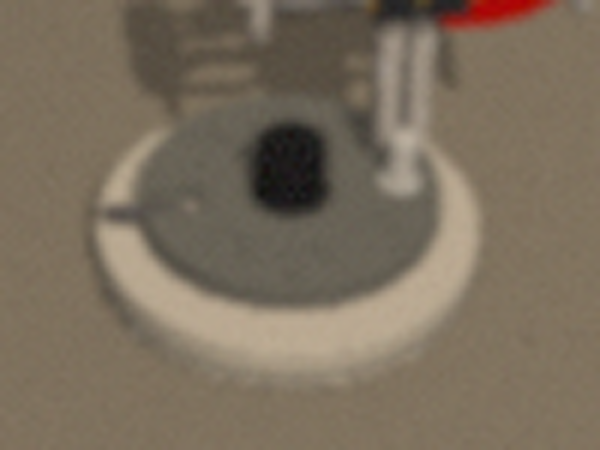

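View pics/wrist4c.png

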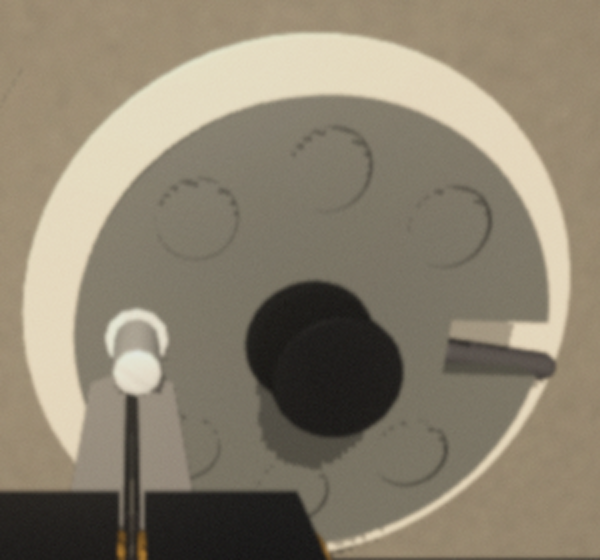

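```bash
python3 - <<'E'
from ang import *
f=lambda x,y,z:((x+.5)/2-.5+220,(y+.5)/2-.5+60,z)
ang("pics/wrist4.pkl",peg=f(137,372,.08),hub=f(339,376,.08),nin=f(448,347,.05),nout=f(540,348,.05),n_up1=f(452,320,.05),n_up2=f(547,321,.05),n_lo1=f(443,374,.05),n_lo2=f(528,375,.05),key=f(545,365,.037),keyend=f(554,366,.036),keyin=f(450,357,.037))
E
```

```text
peg [ 0.4643 -0.0417] 0.0542 deg -169.2
hub [ 0.5175 -0.0297] 0.0018 deg 90.3
nin [ 0.561  -0.0217] 0.0446 deg 12.7
nout [ 0.5894 -0.0151] 0.0737 deg 12.9
n_up1 [ 0.5588 -0.013 ] 0.0453 deg 24.1
n_up2 [ 0.5878 -0.0062] 0.0747 deg 19.8
n_lo1 [ 0.5629 -0.0307] 0.0454 deg 1.0
n_lo2 [ 0.5895 -0.0245] 0.0723 deg 5.5
key [ 0.6034 -0.0229] 0.0863 deg 5.7
keyend [ 0.6073 -0.0227] 0.0903 deg 5.6
keyin [ 0.5708 -0.0279] 0.0535 deg 3.9
```

>>> drive_tool(
  commands=[
    [[0,-0.0025,-0.01,0.0072],[0,-0.0025,-0.01,0.0072],[0,-0.0025,-0.01,0.0072],[0,0,0,0],[0,0,0,0]],
  ],
)

```text
time: 8.5
tool_pos: [0.4648, -0.0519, 0.0604]
ee_rot: [-1.516, 1.571, -2.981]
wrist_force: [0.7, 0.5, -0.3]
width: 0.0005
```

```bash
python3 look.py 5 side wrist; python3 - <<'E'
import pickle,cv2
p=pickle.load(open("pics/wrist5.pkl","rb"))["pixels"]
cv2.imwrite("pics/wrist5c.png",cv2.resize(p[180:320,340:520,::-1],None,fx=4,fy=4,interpolation=cv2.INTER_CUBIC))
E
```

```text
[ 0.4648 -0.0519  0.0604] 8.5 [ 0.68  0.53 -0.29] yaw_y 6.050870266769277 q [-0.23 -0.02  1.77 -0.    1.39 -0.34]
```

View pics/wrist5c.png

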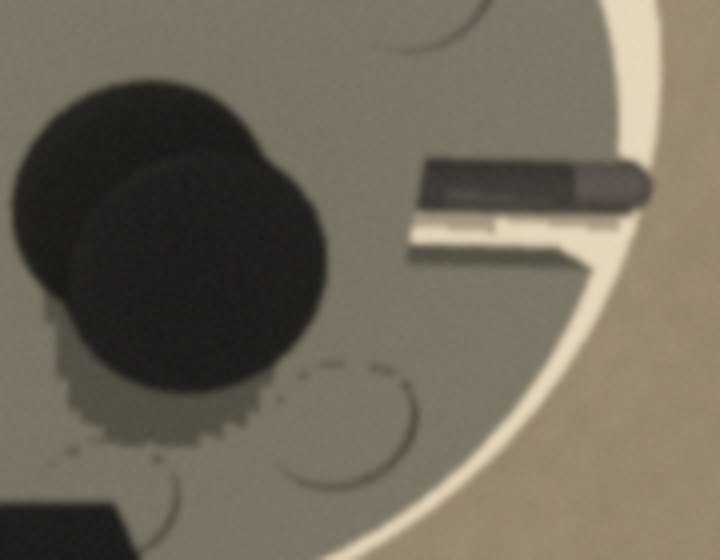

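```bash
python3 - <<'E'
from ang import *
f=lambda x,y,z:((x+.5)/4-.5+340,(y+.5)/4-.5+180,z)
ang("pics/wrist5.pkl",hub=f(197,272,.08),n_up1=f(430,157,.05),n_up2=f(600,155,.05),n_lo1=f(410,263,.05),n_lo2=f(575,266,.05),keylow_in=f(430,210,.034),keylow_out=f(610,213,.034),keyend=f(652,187,.034),keyupout=f(625,160,.034))
E
```

```text
hub [ 0.5175 -0.0298] 0.0017 deg 88.4
n_up1 [ 0.5617 -0.0183] 0.0461 deg 16.7
n_up2 [ 0.588  -0.0151] 0.0724 deg 13.1
n_lo1 [ 0.563 -0.036] 0.0457 deg -5.7
n_lo2 [ 0.5894 -0.0337] 0.0719 deg -1.8
keylow_in [ 0.5731 -0.0317] 0.0556 deg -0.2
keylow_out [ 0.604 -0.029] 0.0865 deg 1.7
keyend [ 0.6097 -0.0236] 0.0926 deg 4.9
keyupout [ 0.6037 -0.0194] 0.0871 deg 8.0
```

View pics/wrist5.png

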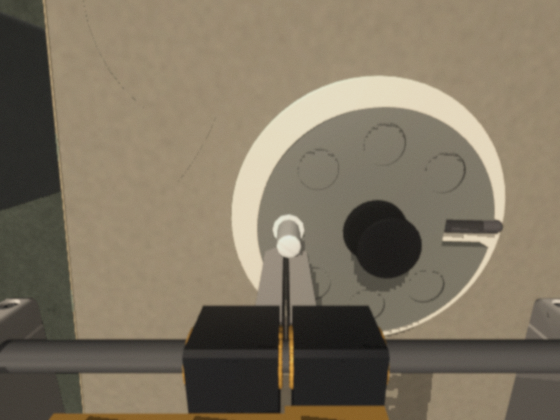

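View pics/side5.png

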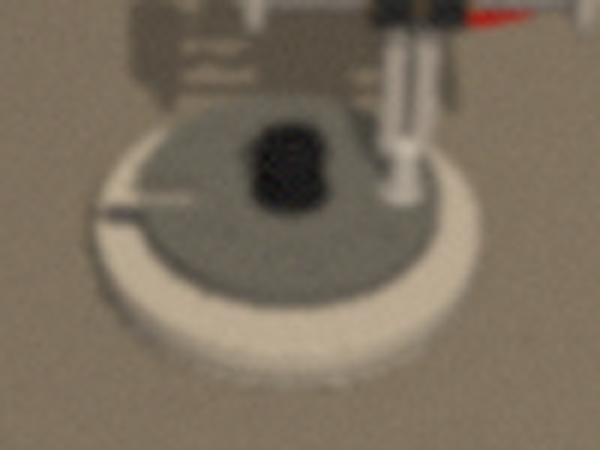

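>>> drive_tool(
  commands=[
    [[0,0,0.02,0],[0,0,0.03,0],[0,0,0.03,0],[-0.05,0,0,0],[-0.08,0,0,0],[-0.08,0,0,0],[-0.07,0,0,0],[0,0.05,-0.032,0],[0,0.05,-0.032,0],[0,0.05,-0.032,0],[0,0.05,-0.032,0],[0,0.018,-0.013,0],[0,0,0,0],[0,0,0,0]],
  ],
)

```text
time: 10.0
tool_pos: [0.5172, -0.0308, 0.13]
ee_rot: [-1.522, 1.57, -2.988]
wrist_force: [-0.3, 0.7, -0.4]
width: 0.0005
```

```bash
python3 look.py 6 side wrist; python3 - <<'E'
import pickle,cv2
p=pickle.load(open("pics/wrist6.pkl","rb"))["pixels"]
cv2.imwrite("pics/wrist6c.png",cv2.resize(p[100:330,180:450,::-1],None,fx=2.5,fy=2.5,interpolation=cv2.INTER_CUBIC))
E
```

```text
[ 0.5172 -0.0308  0.13  ] 10.0 [-0.3   0.72 -0.37] yaw_y 6.002454264366196 q [-0.17  0.04  1.57 -0.    1.53 -0.27]
```

View pics/wrist6c.png

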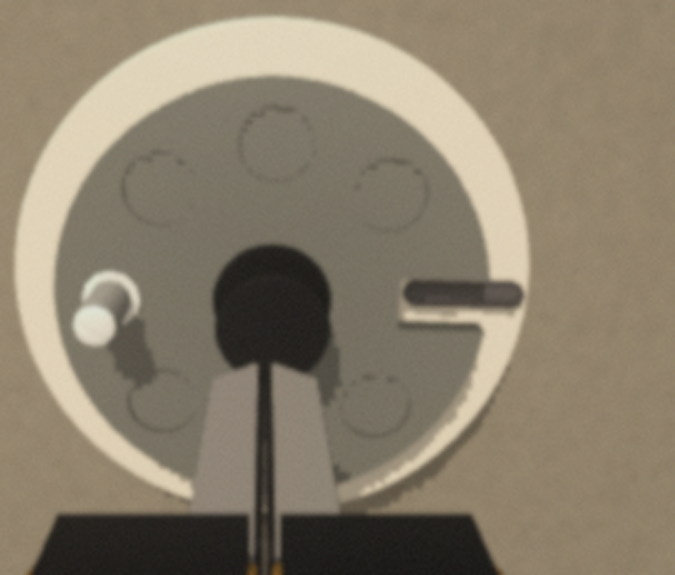

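View pics/side6.png

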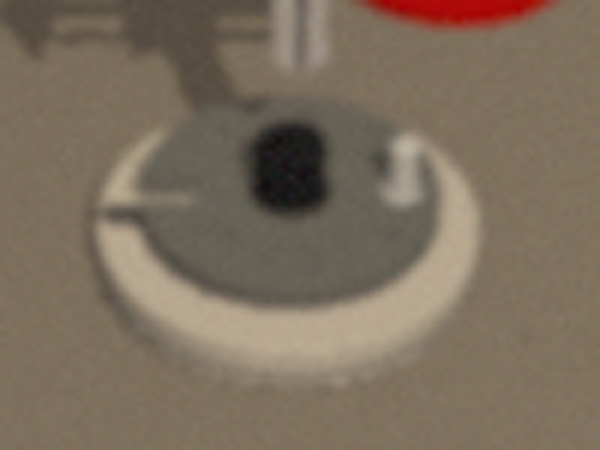

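```bash
python3 - <<'E'
from ang import *
f=lambda x,y,z:((x+.5)/2.5-.5+180,(y+.5)/2.5-.5+100,z)
ang("pics/wrist6.pkl",n_up=f(440,280,.05),n_lo=f(440,325,.05),k_up=f(505,281,.034),k_lo=f(505,307,.034),klow_mid=f(440,307,.034),hub=f(272,328,.08))
E
```

```text
n_up [ 0.5745 -0.0173] 0.0587 deg 14.0
n_lo [ 0.5772 -0.0333] 0.0597 deg -1.8
k_up [ 0.602  -0.0195] 0.0854 deg 8.1
k_lo [ 0.6039 -0.0292] 0.0865 deg 1.5
klow_mid [ 0.5804 -0.0317] 0.0629 deg -0.2
hub [ 0.5182 -0.0299] 0.0017 deg 67.7
```

>>> drive_tool(
  commands=[
    [[0.06,0,0,0],[0.06,0,0,0],[0.04,0,0,0],[0.02,0,0,0],[0.008,0,0,0],[0.008,0,0,0],[0.008,0,0,0],[0.008,0,0,0],[0.008,0,0,0],[0,0,0,0]],
  ],
)

```text
time: 11.1
tool_pos: [0.518, -0.0311, 0.076]
ee_rot: [1.168, 1.569, -0.298]
wrist_force: [0.1, -0.7, 4.0]
width: 0.0008
```

Sliding at about 4–5 N; the disc is past the level where the key would stop it (78 mm). I'll continue.

>>> drive_tool(
  commands=[
    [[0.008,0,0,0],[0.008,0,0,0],[0.004,0,0,0],[0.004,0,0,0],[0.004,0,0,0],[0.002,0,0,0],[0,0,0,0],[0,0,0,0]],
  ],
)

```text
time: 11.9
tool_pos: [0.518, -0.0311, 0.0702]
ee_rot: [1.179, 1.569, -0.288]
wrist_force: [-4.2, 0.6, 12.6]
width: 0.0004
```

>>> drive_tool(
  commands=[
    [[0.006,0,0,0],[0.004,0,0,0],[0,0,0,0],[0,0,0,0]],
  ],
)

```text
time: 12.3
tool_pos: [0.518, -0.0311, 0.0701]
ee_rot: [1.162, 1.568, -0.304]
wrist_force: [-8.8, 0.2, 22.2]
width: 0.0004
```

>>> drive_tool(
  commands=[
    [[-0.02,0,0,0],[-0.04,0,0,0],[-0.08,0,0,0],[-0.12,0,0,0],[-0.12,0,0,0],[-0.1,0,0,0],[0,0,0.12,0],[0,0,0.12,0],[0,0,0.12,0],[0,0,0.12,0],[0,0,0,0],[0,0,0,0]],
  ],
)

```text
time: 13.5
tool_pos: [0.5295, -0.1503, 0.1843]
ee_rot: [-2.317, 1.568, 2.498]
wrist_force: [-0.1, 0.6, -0.1]
width: 0.0006
```

```bash
python3 look.py 7 side wrist top; python3 - <<'E'
import pickle,cv2,numpy as np
p=pickle.load(open("pics/top7.pkl","rb"))["pixels"];cv2.imwrite("pics/top7f.png",p[:,:,::-1])
p=pickle.load(open("pics/side7.pkl","rb"))["pixels"];cv2.imwrite("pics/side7f.png",p[:,:,::-1])
E
```

```text
[ 0.5295 -0.1503  0.1843] 13.5 [-0.11  0.6  -0.12] yaw_y 5.90885015462343 q [-0.38  0.1   1.4   0.    1.65 -0.48]
```

View pics/side7.png

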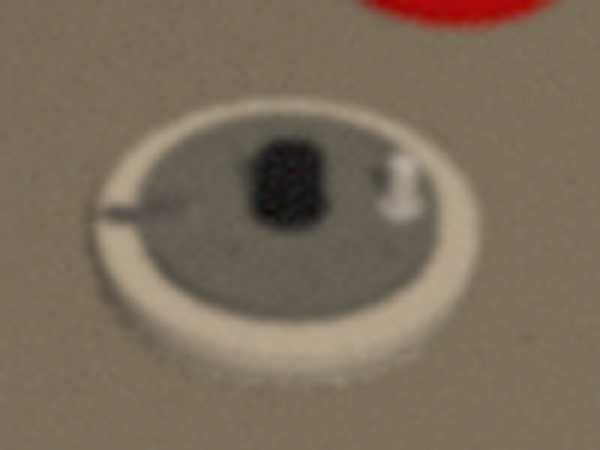

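View pics/top7f.png

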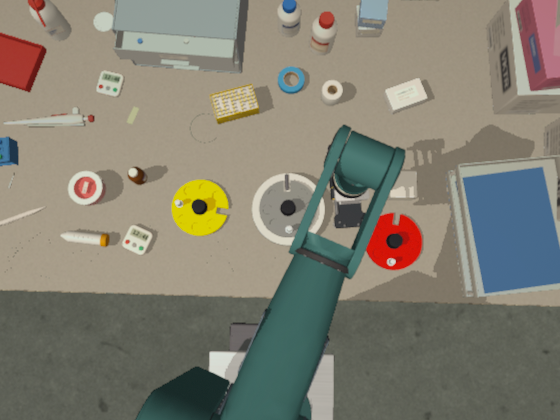

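View pics/wrist7.png

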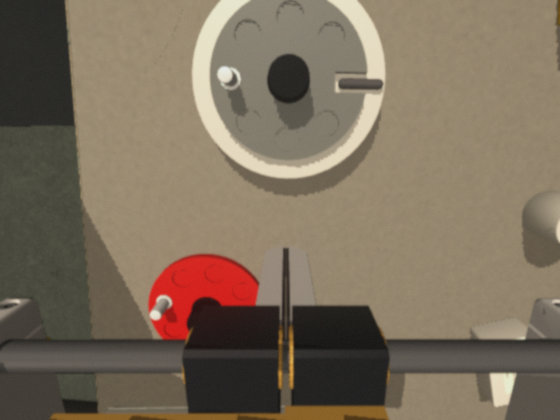

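The side view shows the carousel dropped and level on the base, with the key inside the notch. The bottle (137,176), timer (138,239) and box (~402,190) look in place. One depth check, then I'll hand in.

```bash
python3 - <<'E'
from h import *
def pts(f,u,v):
    s=pickle.load(open(f,"rb"));z=np.median(s["z_map"][v-1:v+2,u-1:u+2]);K=s["mtx"]
    c=np.array([(u-K[0,2])/K[0,0]*z,-(v-K[1,2])/K[1,1]*z,-z]);E=np.array(s["extrinsics"]);return E[:3,:3].T@(c-E[:3,3])
for n,u,v in(("hub",288,76),("disc",265,120),("disc2",310,45),("deck",205,100)):print(n,np.round(pts("pics/wrist7.pkl",u,v),4))
from bench import robot
print(robot.close_job())
E
```

```text
hub [ 0.518  -0.0313  0.0689]
disc [ 0.4996 -0.0697  0.0392]
disc2 [0.5352 0.0008 0.0389]
deck [ 0.4378 -0.057   0.0289]
the job is handed in; nothing more can be done
None
```

The carousel is home on the base with its notch over the key, and I have handed the job in at about 13.7 s.

I turned it about 62° clockwise by pushing the peg with the shut fingertips. Then I backed the finger off and pressed the middle of the hub down. The arm was clear of everything when I handed in.

**Last checks:**
- **Height:** the TCP stopped at z = 0.070 m, and the force rose from about 4 N to 22 N. After I moved away, the depth readings gave hub 0.069, disc top 0.039 and deck 0.029 m. That is 10 mm of disc above the deck, level on two sides of the disc.
- **Turn:** before pressing, the notch was about 1.3° (1.4 mm) off the key, inside the 4 mm allowance. Afterwards the pictures show the key inside the notch.
- **Bystanders:** by eye in the top view, the bottle and the timer have not moved. The arm partly hid the box in that picture, so I could not compare it fully. It showed no contact, and the gripper passed well above it.
- **Disagreement:** estimates of the key's angle ranged from about 4° to 5.7° between views, which did not affect the result.

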